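# Set a repaired crank arm under the curing press

### The arm

A 6-joint arm with a two-finger parallel gripper is mounted at the origin on a cart in front of the work surface, level with it; the furniture and walls round the work are solid. World frame = base frame: x ahead of the robot, y to its left, z up, the work surface at z = 0. Lengths are in m, angles in rad, forces in N, time in s.
With the tool pointing down it reaches from about 0.3 to 0.775 m from the base axis. Payload 14.6 kg.
Tool frame: the origin (TCP) lies on the centre line of the jaws, within the pads' length; the fingertips stand ctrl.tcp_to_tips ahead of it and the grasp point (between the pads) lies 2 mm behind it (ctrl.tcp_to_tips is the distance from the TCP to the fingertips, in m); z points along the fingers, y is the line along which they close (so a half turn about z gives the same grasp; the last joint's range is limited). The gripper opens to 94 mm and grips with 3 to 60 N. Pads are 16 mm wide; open, the fingers measure 119 mm over their backs; the gripper's body (75 mm by 177 mm) begins 78 mm behind the grasp point.
Start: joints at [-0.067, 0.3, 1.521, -0, 1.321, -0.067], TCP at [0.55, -0, 0.222] pointing down, gripper open.
Joint ranges: [-3.03, 3.03], [-0.79, 2.21], [0.23, 2.52], [-1.04, 4.18], [0, 3.07], [-2.55, 2.55]. Speed limits (rad/s): [2.22, 2.22, 2.57, 3.14, 3.14, 3.14].

### API

Orientations are given as [roll, pitch, yaw] about the fixed x, y, z axes, in that order (R = Rz(yaw) Ry(pitch) Rx(roll)).
In Python, from station import telemetry, viewer, hand_in, ctrl gives the robot as it stands.
- The arm moves only by the tool step_arm, never from a script. Its argument "plan" is a list of rows, each an object of numbers: "dx", "dy", "dz": the shift along the tool's x, y, z scaled (see below); "rx", "ry", "rz": the turn, a rotation vector about the tool's x, y, z scaled (see below); "claw": the closure, from 0 (fully open) to 1 (shut). In form: [{"dx": .., "dy": .., "dz": .., "rx": .., "ry": .., "rz": .., "claw": ..}, ...]. A call has 1 to 10 rows; each row shifts and turns the commanded pose from where the row before left it, along the tool's axes as they then stand; what a row does not reach is not made up. The controller multiplies each number of a shift by 0.1 m and each number of a turn by 90 degrees. A row lasts 1/10 s, in which the tool goes at most 50 mm and 8.59 degrees, less where a joint would pass 70% of its speed; a pose out of reach is approached as far as the arm can. A call with a number of a shift or a turn outside -1 to 1 is refused whole. A call with a gripper value outside its range is refused whole. The fingers move at their own pace and stop on an object; "grip_force" is the grip in N (left out, the last holds). Time passes only in rows, so rows that do not move let the fingers close. It gives the time, the measured TCP pose, the force, the opening and the grip force at its end, in the units of the state.
- telemetry.get_obs(): the state, without advancing time (a new reading comes with each control period).
- viewer.camera(name): name is "scene" or "side" or "wrist"; returns a dict with "img" (420x560x3 uint8, red, green, blue), "z_map" (420x560 float32, m along the optical axis (not along the pixel's ray), 0 where there is no reading), "fx", "fy", "cx", "cy" (pixels), "dist" ([k1, k2, p1, p2, k3] as OpenCV has them; the pictures are not rectified), "R" (3x3) and "t" (3): a world point X has camera coordinates R X + t; the wrist camera has in their place "tool_from_camera" (4x4, takes a point from camera to tool coordinates, whose origin is the TCP and whose axes are the flange's). Camera axes: x right, y down, z forward; pixel columns grow to the right and rows downward; lengths in m; the calibration is good to about 2 mm. A picture is of the moment at which its call begins: read the wrist's pose just before it.
- hand_in(): hands the job in; it is judged then, once.
Trained networks look in a picture, given as the dict that the camera call returned (one of the last four; its "shot" number tells which), for a name from the list of things; names that differ only in an ending like _2 or _b are one class to them, and where a whole thing is asked for, a point or a joint stands for the part that bears it (a point fixed in the world has none). Each returns a list of dicts, best first, with "score" (0 to 1); they miss things now and then, are a little off and sometimes report something else, mostly with a low value. They report only what shows in the picture. A call takes as long as a camera call.
- viewer.recognise(target, picture): "rect" ([left, top, right, bottom] in pixels, round what is visible of it).
The state is a dict: "time_s": time; "qpos": joint angles; "joint_vel": joint speeds; "tau": joint torques, N m; "ee_pos": TCP position; "eef_rot": TCP orientation; "force": force on the tool from outside, world axes, zero at the start; "moment": the same for the moment, N m; "grip_width": finger opening in m; "grip_force": force on a finger pad.
Only numpy, scipy, OpenCV 4.12 (cv2) and the standard library are available. Lean on these libraries where they do the work, as an engineer would, in place of code of your own. Each camera call takes 0.05 s, during which the arm holds its last target. There are 200 camera calls.

### The job

The black crank arm waiting in the wooden rest has a freshly bonded brass thread insert in its pedal eye and must cure under the weighted bench press. Lift the ram by its black knob to the top notch and leave it hanging on its pawl; lay the crank flat, insert upward and pedal eye leading, in the front of the press's channel, let go, then take it by its thick end and slide it under the clear finger guard until the eye meets the end stop. Last, press the red pawl tail down and hold it until the ram has come all the way down and its foot rests on the insert, then let everything go; leave the wrench, pliers, tape measure and grease jar where they lie.

Things in the scene. Friction and masses are not known exactly. Their poses are not given: they have to be found in the camera images.
- press: fixed green bench press, 295 x 112 mm. Origin on the bench under the middle of its bed; x runs along its channel from the open front to the end stop, y to the left seen from the front, z up. Bed top 22 mm above the bench. The head that guides the ram is at x = +68 to +168, y = -35 to +35, z = 95 to 150 mm
- bed_front (a point): on the bed's top (22 mm up), mid-channel, at the press's x = -90 mm, near the open front; axes as the press. Channel between steel fences 5 mm high: 44 mm wide from press x = -100 to +30 mm, then narrowing to 31 mm at x = +75 mm
- bed_home (a point): on the bed's top under the ram's axis, at the press's x = +100 mm: where the centre of the pedal eye comes to lie when the eye meets the end stop
- guard (a point): lower middle of the clear upright finger guard that crosses the channel at the press's x = +52 mm: 3 mm thick, 88 mm wide, 55 to 156 mm above the bench. The crank passes below it, a hand does not: lay the crank down with its eye no farther than press x = +30 mm, then slide it on by its boss
- ram (a joint): height of the ram, m: 0 bottom, 0.066 top stop. Let go, it sinks until a tooth rests on the pawl at 0.012, 0.024, 0.036, 0.048 or 0.060 (top notch). To raise it just pull straight up: 7 N weight, a few N for the pawl, 45 N per m/s damping (up to 0.15 m/s is well). With the pawl tripped it sinks at 0.16 m/s. With its foot on the insert of a crank in place it reads 0.018
- ram_knob (a point): middle of the upright round black knob on top of the ram, 34 mm in diameter, 26 mm high, 220 mm above the bench with the ram at 0; it moves up with the ram. A dark weight 54 mm in diameter begins 11 mm below the knob's underside
- ram_foot (a point): middle of the underside of the ram's round rubber foot, 24 mm in diameter, 24 mm above the bench with the ram at 0; it moves up with the ram
- pawl (a joint): angle of the pawl about its pin, rad: 0 engaged (held by its spring), 0.42 fully tripped; the ram is free to sink above about 0.3. It springs back when let go
- pawl_tail (a point): middle of the top of the pawl's red tail pad (26 mm along press x, 30 along y, 8 thick), 94 mm to the left (+y of the press) of the ram's axis, 123 mm above the bench at rest. Its pin lies along press x, 71 mm nearer the ram and 15 mm lower, so the pad swings down: 22 mm down frees the ram, 29 mm is the end. It takes 2 to 3 N
- crank_mid (a point): centre of the black crank arm (125 mm between its two axes, 157 mm overall, 0.19 kg), midway between the axes, 9 mm above its flat underside. x points to the pedal eye, z up out of the face with the insert. Here the arm is 25 mm wide and 18 mm thick
- crank_eye (a point): middle of the top of the brass insert (21 mm in diameter, 2 mm proud) in the pedal eye, 62.5 mm along +x from crank_mid, 20 mm above the underside; the eye is 28 mm in diameter and 18 mm thick
- crank_boss (a point): centre of the thick round end (boss, 36 mm in diameter, 22 mm thick, with a square hole), 62.5 mm along -x from crank_mid, 11 mm above the underside
- rest: fixed wooden rest 176 x 92 mm; origin on the bench under its middle, x along the crank on it. The crank's underside lies 28 mm above the bench; cheeks 54 mm high stand close on both sides of both ends (x = -85 to -26 and +47 to +79 mm), so only the arm's middle can be gripped. A 12 mm board lies below
- wrench: steel combination wrench 191 x 30 x 8 mm lying on the bench, long along its x; bystander
- jar: red and white grease jar with a black lid, 54 mm in diameter, 70 mm high, standing; bystander
- pliers: red-handled needle pliers 161 x 57 x 14 mm, lying; bystander
- measure: yellow tape measure 75 x 31 x 60 mm, standing; bystander

How it is judged:
On the way, in this order (a step that is already met when the one before it is completed fails the run):
1. the ram hangs on its pawl at the top notch, let go (value of joint ram between 0.055 and 0.063 m and contact force between the fingers and press below 0.3 N), for 0.2 s.
2. the crank lies flat in the front of the channel, let go, the ram still up (x of crank_eye in the frame of press between -0.06 and 0.08 m and y of crank_eye in the frame of press between -0.02 and 0.02 m and z of crank_eye in the frame of press between 0.038 and 0.046 m and angle between crank_mid's own z axis and vertical below 0.06 rad and contact force between the fingers and anything else below 0.3 N and value of joint ram above 0.055 m), for 0.2 s.
3. the crank lies flat at the end stop, its eye under the foot of the raised ram (horizontal distance between crank_eye and ram_foot below 0.006 m and z of crank_eye in the frame of press between 0.038 and 0.046 m and angle between crank_mid's own z axis and vertical below 0.06 rad and angle between the x axis of crank_mid and the x axis of press, either way round below 0.1 rad and value of joint ram above 0.055 m), for 0.2 s.
At the end, for the whole second after the job is handed in: The crank lies flat along the channel (within 0.1 rad), insert up, its eye within 6 mm of straight under the ram's foot; the ram is down with its foot resting on the insert (ram at 0.016 to 0.0205 m), at rest, and the pawl tail let go (below 0.3 rad) (horizontal distance between crank_eye and ram_foot below 0.006 m and z of crank_eye in the frame of press between 0.038 and 0.046 m and angle between crank_mid's own z axis and vertical below 0.06 rad and angle between the x axis of crank_mid and the x axis of press, either way round below 0.1 rad and value of joint ram between 0.016 and 0.0205 m and velocity of joint ram between -0.005 and 0.005 m/s and value of joint pawl below 0.3 rad); the robot touches nothing.
It fails at once if the wrench is disturbed (moved more than 30 mm) (distance of wrench from where it was at the start of the episode above 0.03 m).
It fails at once if the grease jar is disturbed (moved more than 30 mm) (distance of jar from where it was at the start of the episode above 0.03 m).
It fails at once if the pliers is disturbed (moved more than 30 mm) (distance of pliers from where it was at the start of the episode above 0.03 m).
It fails at once if the tape measure is disturbed (moved more than 30 mm) (distance of measure from where it was at the start of the episode above 0.03 m).
It also fails if it takes over 72 s, if anything falls off the work surface, if the arm or the gripper's body presses on something with over 40 N, if the wrist force passes 120 N, or if a joint passes its speed limit or range.

## Working session

There is one attempt and no reset: what is moved stays moved. The work goes in short steps, Python scripts to look and compute and a tool call to move; the robot and the scene stay as the last step left them, time stands still between calls to the robot, and variables do not carry over. Pictures are saved under pics/ and viewed, at most 10 in all, crops included, and the job is handed in when it is done.

Besides the shell and the picture viewer there is one more tool, called by a JSON object that holds its "op" and its "data", one argument or row to a line. step_arm: Moves the arm, as the interface text tells. Shifts and turns lie within -1 to 1; 1 stands for 0.1 m of shift or 90 degrees of turn. Its arguments: {"type":"object","properties":{"plan":{"type":"array"},"grip_force":{"type":"number"}},"required":["plan"]}

```bash
ls; mkdir -p pics; cat > h.py <<'E'
import numpy as np, cv2
from scipy.spatial.transform import Rotation as Ro
from station import telemetry, viewer, hand_in, ctrl
def shot(n,save=None):
    o=telemetry.get_obs(); c=viewer.camera(n); c['o']=o
    if n=='wrist':
        T=np.eye(4); T[:3,:3]=Ro.from_euler('xyz',o['eef_rot']).as_matrix(); T[:3,3]=o['ee_pos']
        M=T@np.array(c['tool_from_camera'])
    else:
        M=np.eye(4); M[:3,:3]=np.array(c['R']).T; M[:3,3]=-M[:3,:3]@np.array(c['t'])
    c['M']=M
    if save: cv2.imwrite('pics/'+save,c['img'][:,:,::-1])
    return c
def cloud(c):
    h,w=c['z_map'].shape; K=np.array([[c['fx'],0,c['cx']],[0,c['fy'],c['cy']],[0,0,1.]])
    u,v=np.meshgrid(np.arange(w),np.arange(h))
    p=cv2.undistortPoints(np.stack([u,v],-1).reshape(-1,1,2).astype(float),K,np.array(c['dist'],float)).reshape(h,w,2)
    z=c['z_map'][...,None]; P=np.concatenate([p*z,z],-1)@c['M'][:3,:3].T+c['M'][:3,3]
    P[c['z_map']<=0]=np.nan
    return P
E
python3 - <<'E'
from h import *
o=telemetry.get_obs(); print(o, ctrl.tcp_to_tips)
for n in ['scene','side','wrist']:
    c=shot(n,n+'1.png'); P=cloud(c); np.save(n+'.npy',P); np.save(n+'_img.npy',c['img'])
    print(n,c['M'][:3,3].round(3))
    for t in ['press','ram_knob','pawl_tail','crank_mid','crank_eye','crank_boss','rest','wrench','jar','pliers','measure','guard','ram_foot']:
        r=viewer.recognise(t,c)
        for d in r[:1]:
            b=np.array(d['rect']).astype(int); cx,cy=(b[0]+b[2])//2,(b[1]+b[3])//2
            print(t,round(d['score'],2),b,P[min(cy,419),min(cx,559)].round(3))
E
```

```text
pics
{'time_s': 0.0, 'qpos': array([-6.65929081e-02,  3.00475445e-01,  1.52158115e+00,  2.31093124e-06,
        1.32065788e+00, -6.66382990e-02]), 'joint_vel': array([-0.00076526, -0.00091215,  0.00045307, -0.00150816,  0.00066002,
        0.00083973]), 'tau': array([-1.53750298e-03, -5.31805658e+01, -3.52735734e+01,  7.07558286e-02,
        2.43994006e-02, -4.79655944e-05]), 'ee_pos': array([5.49767167e-01, 1.70642768e-05, 2.21883894e-01]), 'eef_rot': array([-3.14047347e+00, -7.69345833e-05,  1.57084110e+00]), 'force': array([ 0.22702161, -0.29847404,  0.62524656]), 'moment': array([-0.00544471,  0.00850144, -0.03296013]), 'grip_force': 0.0, 'grip_width': 0.09397677177163204} 0.017
scene [0.05  0.853 1.303]
press 0.63 [298 189 344 195] [ 0.529 -0.177  0.06 ]
ram_knob 0.62 [208 208 227 260] [0.636 0.217 0.18 ]
pawl_tail 0.64 [194 241 215 268] [0.687 0.226 0.056]
crank_mid 0.6 [189 208 289 306] [0.612 0.157 0.022]
crank_eye 0.63 [218 183 237 214] [0.757 0.023 0.068]
crank_boss 0.66 [296 188 343 199] [ 0.538 -0.182  0.045]
rest 0.85 [292 180 349 212] [ 0.529 -0.173  0.044]
wrench 0.71 
[... 784 characters left out ...]
.013]
measure 0.45 [264 176 275 199] [0.592 0.372 0.036]
guard 0.8 [225 160 324 231] [0.609 0.368 0.004]
ram_foot 0.64 [287 157 306 209] [0.659 0.161 0.143]
wrist [0.551 0.066 0.383]
press 0.97 [186   0 533  86] [0.63  0.169 0.021]
ram_knob 0.59 [469   4 498  23] [0.673 0.144 0.179]
crank_mid 0.73 [223 336 300 375] [ 0.518 -0.202  0.046]
crank_eye 0.6 [224 333 298 376] [ 0.518 -0.2    0.046]
crank_boss 0.61 [226 330 298 378] [ 0.52  -0.2    0.047]
rest 0.77 [205 263 335 376] [0.547 0.025 0.319]
wrench 0.84 [136 173 289 201] [ 0.457  0.007 -0.001]
jar 0.87 [444 171 518 228] [0.758 0.005 0.068]
guard 0.81 [187   0 530  83] [0.628 0.17  0.023]
ram_foot 0.67 [468   0 499  22] [0.673 0.146 0.178]
```

```bash
python3 - <<'E'
import cv2
a=cv2.imread('pics/scene1.png')[140:360,140:380]; b=cv2.imread('pics/side1.png')[140:320,190:370]
a=cv2.resize(a,None,fx=1.65,fy=1.65,interpolation=3); b=cv2.resize(b,None,fx=2,fy=2,interpolation=3)
import numpy as np
H=max(a.shape[0],b.shape[0]); f=lambda i:np.pad(i,((0,H-i.shape[0]),(0,0),(0,0)))
cv2.imwrite('pics/two.png',np.hstack([f(a),f(b)]))
E
```

```text
(no output)
```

View pics/two.png

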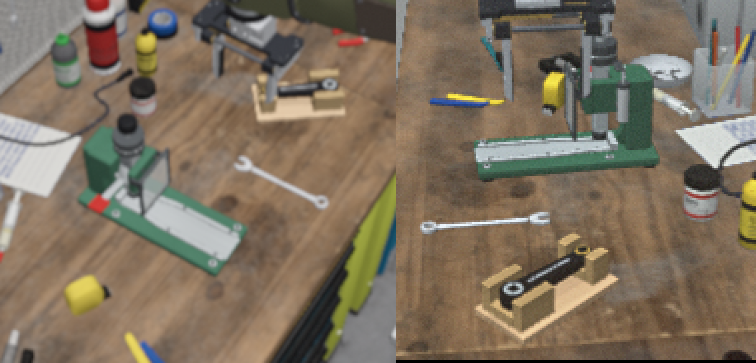

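View pics/wrist1.png

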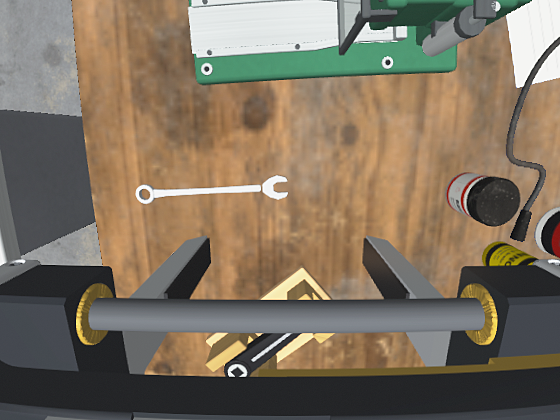

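```bash
python3 - <<'E'
from h import *
A=[];I=[]
for n in ['scene','side','wrist']:
    P=np.load(n+'.npy').reshape(-1,3); im=np.load(n+'_img.npy').reshape(-1,3).astype(float)
    m=(P[:,0]>.3)&(P[:,0]<.85)&(P[:,1]>0.08)&(P[:,1]<.35)
    k=m&(P[:,2]>.21)&(P[:,2]<.26)
    dark=im.max(1)<90
    if k.any(): print(n,'knob',k.sum(),np.median(P[k],0),P[k].min(0),P[k].max(0))
    g=m&(P[:,2]<.04)&(im[:,1]>im[:,0]*1.3)&(im[:,1]>im[:,2]*1.05)
    if g.sum()>20:
        r=cv2.minAreaRect(P[g][:,:2].astype(np.float32)*1000);print(n,'bed',g.sum(),r,np.percentile(P[g][:,2],[50,90]))
    A.append(P[g])
    # crank
    c=(P[:,0]>.4)&(P[:,0]<.65)&(P[:,1]>-.32)&(P[:,1]<-.1)&(P[:,2]>.012)&(P[:,2]<.065)
    q=c&(im.max(1)<75)&(P[:,2]>.035)
    if q.sum()>10: 
        r=cv2.minAreaRect(P[q][:,:2].astype(np.float32)*1000);print(n,'crank',q.sum(),r,np.median(P[q],0))
    q=c&(im[:,0]>im[:,2]*1.25)&(im[:,0]>120)
    if q.sum()>10: r=cv2.minAreaRect(P[q][:,:2].astype(np.float32)*1000);print(n,'rest',q.sum(),r)
    red=m&(im[:,0]>150)&(im[:,1]<80)&(P[:,2]>.08)
    if red.any(): print(n,'tail',red.sum(),np.median(P[red],0))
r=cv2.minAreaRect(np.vstack(A)[:,:2].astype(np.float32)*1000);print(r)
E
```

```text
scene knob 180 [0.64429479 0.20157345 0.23940161] [0.62398183 0.17319174 0.21003251] [0.67380097 0.22253218 0.24974264]
scene bed 982 ((590.4544677734375, 193.6732635498047), (291.31854248046875, 112.70936584472656), 3.140530586242676) [0.02167228 0.02563627]
scene crank 77 ((523.7656860351562, -181.4129638671875), (88.54203033447266, 22.35260009765625), 51.21375274658203) [ 0.52285773 -0.17999985  0.04387316]
scene rest 730 ((532.0260009765625, -183.93975830078125), (173.72242736816406, 95.61544036865234), 40.980552673339844)
scene tail 69 [0.64301006 0.29143803 0.12348354]
side knob 21 [0.6521493  0.18846875 0.21523506] [0.64022185 0.17626606 0.21011783] [0.67141063 0.20687844 0.24322158]
side bed 854 ((591.3009033203125, 187.88134765625), (291.0809326171875, 119.55242156982422), 2.325326919555664) [0.02152944 0.0256739 ]
side crank 265 ((524.5197143554688, -189.78196716308594), (145.32095336914062, 39.868988037109375), 41.33031463623047) [ 0.53532903 -0.1941919   0.04674984]
side rest 846 ((534.08349609375, -192.27401733398438), (176.47384643554688, 85.46895599365234), 39.7868537902832)
wrist bed 7183 ((591.1058349609375, 155.96987915039062), (85.54925537109375, 301.31829833984375), 84.03490447998047) [0.02038565 0.02160206]
wrist crank 1111 ((514.730712890625, -196.747314453125), (113.27975463867188, 36.61714172363281), 42.9385986328125) [ 0.51293013 -0.19931125  0.04543894]
wrist rest 1383 ((532.497314453125, -185.8758544921875), (171.14993286132812, 74.11796569824219), 39.392799377441406)
((590.6000366210938, 188.69064331054688), (298.5587158203125, 122.6644287109375), 2.715299606323242)
```

{"op": "step_arm", "data": {
  "plan": [
    {"dx": 0.2,"dy": 0.1,"dz": -0.3},
    {"dx": 0.2,"dy": 0.1,"dz": -0.3},
    {"dx": 0.2,"dy": 0.1,"dz": -0.3},
    {"dx": 0.2,"dy": 0.1,"dz": -0.3},
    {"dx": 0.2,"dy": 0.1,"dz": -0.3},
    {"dx": 0,"dy": 0,"dz": 0,"claw": 0},
    {"dx": 0}
  ]
}}

```text
$.plan[0]: bad value
```

```bash
cat > look.py <<'E'
from h import *
c=shot('wrist','w2.png'); P=cloud(c); im=c['img'].astype(float)
print(c['o']['ee_pos'],c['o']['eef_rot'],c['M'][:3,3])
np.save('w.npy',P); np.save('wi.npy',c['img'])
m=(P[...,0]>.3)&(P[...,0]<.85)&(P[...,1]>0.08)&(P[...,1]<.35)
for lo,hi in [(.215,.226),(.226,.24),(.185,.2)]:
    k=m&(P[...,2]>lo)&(P[...,2]<hi); Q=P[k]
    if k.sum()>20: print(lo,k.sum(),cv2.minEnclosingCircle(Q[:,:2].astype(np.float32)*1000),Q.mean(0),np.median(Q,0))
g=m&(P[...,2]<.03)&(im[...,1]>im[...,0]*1.3)&(im[...,1]>im[...,2]*1.05)
print(cv2.minAreaRect(P[g][:,:2].astype(np.float32)*1000),np.median(P[g],0))
red=m&(im[...,0]>150)&(im[...,1]<80)&(P[...,2]>.08); print('tail',red.sum(),cv2.minAreaRect(P[red][:,:2].astype(np.float32)*1000),np.median(P[red],0))
for t in ['ram_knob','pawl_tail']:
    for d in viewer.recognise(t,c)[:2]: print(t,d)
E
python3 look.py
```

```text
[ 5.49997305e-01 -2.44032767e-06  2.22436166e-01] [-3.14157543e+00  1.08487650e-05  1.57080090e+00] [0.55080595 0.06606357 0.38316257]
((590.6091918945312, 155.646240234375), (85.64749908447266, 301.145263671875), 83.87762451171875) [0.59864145 0.14867026 0.02035531]
tail 0 ((0.0, 0.0), (0.0, 0.0), 0.0) [nan nan nan]
ram_knob {'rect': [468.3, 5.0, 499.0, 26.1], 'score': 0.79}
  return _methods._mean(a, axis=axis, dtype=dtype,
  ret = um.true_divide(
```

View pics/w2.png

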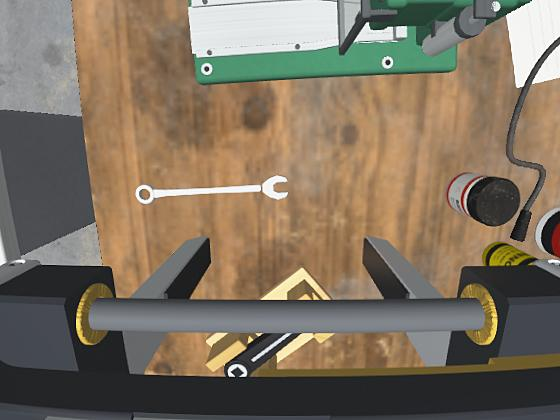

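Same view as before; the move was refused, since rows need all the fields.

{"op": "step_arm", "data": {
  "plan": [
    {"dx": 0.2,"dy": 0.1,"dz": -0.3,"rx": 0,"ry": 0,"rz": 0,"claw": 0},
    {"dx": 0.2,"dy": 0.1,"dz": -0.3,"rx": 0,"ry": 0,"rz": 0,"claw": 0},
    {"dx": 0.2,"dy": 0.1,"dz": -0.3,"rx": 0,"ry": 0,"rz": 0,"claw": 0},
    {"dx": 0.2,"dy": 0.1,"dz": -0.3,"rx": 0,"ry": 0,"rz": 0,"claw": 0},
    {"dx": 0.2,"dy": 0.1,"dz": -0.3,"rx": 0,"ry": 0,"rz": 0,"claw": 0},
    {"dx": 0,"dy": 0,"dz": 0,"rx": 0,"ry": 0,"rz": 0,"claw": 0},
    {"dx": 0,"dy": 0,"dz": 0,"rx": 0,"ry": 0,"rz": 0,"claw": 0}
  ]
}}

```text
time_s: 2.95
ee_pos: [0.6, 0.1002, 0.3721]
eef_rot: [-3.141, 0.0, 1.571]
force: [0.4, -0.6, -0.5]
grip_width: 0.0939
grip_force: 0.0
```

```bash
python3 look.py
```

```text
[0.60003473 0.10022518 0.37206761] [-3.14145675e+00  1.10340248e-04  1.57149421e+00] [0.60081619 0.16630735 0.53278732]
0.226 213 ((650.1240844726562, 194.55165100097656), 17.005863189697266) [0.64435598 0.19189166 0.23700205] [0.64101832 0.18999828 0.23844609]
0.185 73 ((640.68017578125, 190.3455047607422), 25.226810455322266) [0.63054244 0.18465346 0.19164376] [0.6278053  0.18254101 0.18997103]
((609.2933349609375, 192.4669952392578), (337.7966613769531, 110.58524322509766), 3.300511598587036) [0.5480876  0.1577138  0.02048713]
tail 522 ((644.6259765625, 287.8647155761719), (24.903636932373047, 27.96921730041504), 2.2536063194274902) [0.64437611 0.28792338 0.12189833]
ram_knob {'rect': [311.0, 85.6, 360.9, 159.6], 'score': 0.77}
pawl_tail {'rect': [310.7, 23.5, 336.1, 89.7], 'score': 0.71}
pawl_tail {'rect': [184.7, 22.8, 400.1, 165.5], 'score': 0.46}
```

View pics/w2.png

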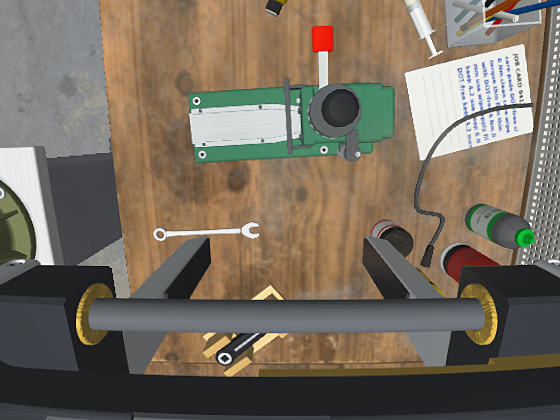

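{"op": "step_arm", "data": {
  "plan": [
    {"dx": 0.2,"dy": 0.1,"dz": 0.1,"rx": 0,"ry": 0,"rz": 0,"claw": 0},
    {"dx": 0.2,"dy": 0.1,"dz": 0.1,"rx": 0,"ry": 0,"rz": 0,"claw": 0},
    {"dx": 0.2,"dy": 0.1,"dz": 0.1,"rx": 0,"ry": 0,"rz": 0,"claw": 0},
    {"dx": 0.2,"dy": 0.1,"dz": 0.1,"rx": 0,"ry": 0,"rz": 0,"claw": 0},
    {"dx": 0.143,"dy": 0.1,"dz": 0.1,"rx": 0,"ry": 0,"rz": 0,"claw": 0},
    {"dx": 0,"dy": 0,"dz": 0.3,"rx": 0,"ry": 0,"rz": 0,"claw": 0},
    {"dx": 0,"dy": 0,"dz": 0.3,"rx": 0,"ry": 0,"rz": 0,"claw": 0},
    {"dx": 0,"dy": 0,"dz": 0.3,"rx": 0,"ry": 0,"rz": 0,"claw": 0},
    {"dx": 0,"dy": 0,"dz": 0,"rx": 0,"ry": 0,"rz": 0,"claw": 0}
  ]
}}

```text
time_s: 4.0
ee_pos: [0.6485, 0.1933, 0.2275]
eef_rot: [-3.134, 0.002, 1.57]
force: [0.3, -0.2, -0.9]
grip_width: 0.0939
grip_force: 0.0
```

```bash
python3 - <<'E'
from h import *
P=np.load('w.npy'); im=np.load('wi.npy').astype(float)
a=.056; o=np.array([.650,.1945])-.1*np.array([np.cos(a),np.sin(a)]); print('origin',o)
d=P[...,:2]-o; X=d[...,0]*np.cos(a)+d[...,1]*np.sin(a); Y=-d[...,0]*np.sin(a)+d[...,1]*np.cos(a)
for x in np.arange(-.12,.06,.01):
    s=(abs(X-x)<.004)&(P[...,2]<.035)&(P[...,2]>.012)&(abs(Y)<.09)
    b=s&(im.min(-1)>140); g=s&(im[...,1]>im[...,0]*1.3)
    f=lambda m:(np.percentile(Y[m],[2,98]).round(4),m.sum(),np.median(P[m][:,2]).round(4)) if m.sum()>4 else None
    print(round(x,3),'white',f(b),'green',f(g))
s=(P[...,2]>.07)&(P[...,2]<.15)&(abs(X-.05)<.02)&(abs(Y)<.06)
print('guard',np.median(X[s]),np.percentile(X[s],[10,90]),np.percentile(Y[s],[2,98]),s.sum())
E
```

```text
origin [0.55015676 0.18890293]
-0.12 white None green None
-0.11 white None green None
-0.1 white (array([-0.0268,  0.0275]), np.int64(160), np.float64(0.0208)) green (array([-0.0536,  0.0533]), np.int64(131), np.float64(0.0201))
-0.09 white (array([-0.0465,  0.0461]), np.int64(239), np.float64(0.0217)) green (array([-0.055 ,  0.0541]), np.int64(81), np.float64(0.0204))
-0.08 white (array([-0.0284,  0.0289]), np.int64(187), np.float64(0.0214)) green (array([-0.054 ,  0.0545]), np.int64(151), np.float64(0.0205))
-0.07 white (array([-0.0283,  0.0288]), np.int64(192), np.float64(0.0214)) green (array([-0.0544,  0.0539]), np.int64(154), np.float64(0.0206))
-0.06 white (array([-0.029 ,  0.0301]), np.int64(193), np.float64(0.0212)) green (array([-0.0536,  0.0548]), np.int64(153), np.float64(0.0205))
-0.05 white (array([-0.0283,  0.0282]), np.int64(192), np.float64(0.0213)) green (array([-0.0541,  0.0541]), np.int64(152), np.float64(0.0205))
-0.04 white (array([-0.0276,  0.0287]), np.int64(194), np.float64(0.0211)) green (array([-0.0547,  0.0536]), np.int64(159), np.float64(0.0205))
-0.03 w
[... 659 characters left out ...]
0543,  0.0535]), np.int64(155), np.float64(0.0205))
0.02 white (array([-0.029 ,  0.0293]), np.int64(194), np.float64(0.0213)) green (array([-0.0534,  0.0545]), np.int64(159), np.float64(0.0206))
0.03 white (array([-0.0284,  0.0288]), np.int64(196), np.float64(0.021)) green (array([-0.0537,  0.0538]), np.int64(156), np.float64(0.0205))
0.04 white (array([-0.0272,  0.0282]), np.int64(189), np.float64(0.0213)) green (array([-0.0545,  0.0548]), np.int64(167), np.float64(0.0205))
0.05 white (array([-0.026 ,  0.0254]), np.int64(82), np.float64(0.0214)) green (array([-0.0539,  0.053 ]), np.int64(93), np.float64(0.0206))
guard 0.06804928990329578 [0.06057858 0.06963538] [-0.03766552  0.03713345] 254
```

{"op": "step_arm", "data": {
  "grip_force": 45,
  "plan": [
    {"dx": 0.01,"dy": 0.015,"dz": 0.04,"rx": 0,"ry": 0,"rz": 0,"claw": 0},
    {"dx": 0,"dy": 0,"dz": 0,"rx": 0,"ry": 0,"rz": 0,"claw": 1},
    {"dx": 0,"dy": 0,"dz": 0,"rx": 0,"ry": 0,"rz": 0,"claw": 1},
    {"dx": 0,"dy": 0,"dz": 0,"rx": 0,"ry": 0,"rz": 0,"claw": 1},
    {"dx": 0,"dy": 0,"dz": 0,"rx": 0,"ry": 0,"rz": 0,"claw": 1},
    {"dx": 0,"dy": 0,"dz": 0,"rx": 0,"ry": 0,"rz": 0,"claw": 1},
    {"dx": 0,"dy": 0,"dz": 0,"rx": 0,"ry": 0,"rz": 0,"claw": 1}
  ]
}}

```text
time_s: 4.7
ee_pos: [0.6515, 0.1953, 0.2285]
eef_rot: [3.142, -0.0, 1.571]
force: [0.2, -0.1, -0.1]
grip_width: 0.0497
grip_force: 0.0
```

{"op": "step_arm", "data": {
  "plan": [
    {"dx": 0,"dy": 0,"dz": 0.03,"rx": 0,"ry": 0,"rz": 0,"claw": 1},
    {"dx": 0,"dy": 0,"dz": 0,"rx": 0,"ry": 0,"rz": 0,"claw": 1},
    {"dx": 0,"dy": 0,"dz": 0,"rx": 0,"ry": 0,"rz": 0,"claw": 1},
    {"dx": 0,"dy": 0,"dz": 0,"rx": 0,"ry": 0,"rz": 0,"claw": 1},
    {"dx": 0,"dy": 0,"dz": 0,"rx": 0,"ry": 0,"rz": 0,"claw": 1}
  ]
}}

```text
time_s: 5.2
ee_pos: [0.65, 0.1953, 0.225]
eef_rot: [-3.137, 0.001, 1.571]
force: [-13.9, -1.4, 1.2]
grip_width: 0.0333
grip_force: 50.5
```

{"op": "step_arm", "data": {
  "plan": [
    {"dx": 0,"dy": -0.02,"dz": 0,"rx": 0,"ry": 0,"rz": 0,"claw": 1},
    {"dx": 0,"dy": 0,"dz": -0.08,"rx": 0,"ry": 0,"rz": 0,"claw": 1},
    {"dx": 0,"dy": 0,"dz": -0.08,"rx": 0,"ry": 0,"rz": 0,"claw": 1},
    {"dx": 0,"dy": 0,"dz": -0.08,"rx": 0,"ry": 0,"rz": 0,"claw": 1},
    {"dx": 0,"dy": 0,"dz": -0.08,"rx": 0,"ry": 0,"rz": 0,"claw": 1},
    {"dx": 0,"dy": 0,"dz": -0.08,"rx": 0,"ry": 0,"rz": 0,"claw": 1},
    {"dx": 0,"dy": 0,"dz": -0.08,"rx": 0,"ry": 0,"rz": 0,"claw": 1},
    {"dx": 0,"dy": 0,"dz": -0.08,"rx": 0,"ry": 0,"rz": 0,"claw": 1},
    {"dx": 0,"dy": 0,"dz": -0.07,"rx": 0,"ry": 0,"rz": 0,"claw": 1},
    {"dx": 0,"dy": 0,"dz": 0,"rx": 0,"ry": 0,"rz": 0,"claw": 1}
  ]
}}

```text
time_s: 6.2
ee_pos: [0.6497, 0.1948, 0.2817]
eef_rot: [-3.135, 0.002, 1.57]
force: [15.1, 1.1, -36.2]
grip_width: 0.0331
grip_force: 45.0
```

{"op": "step_arm", "data": {
  "plan": [
    {"dx": 0,"dy": 0,"dz": 0,"rx": 0,"ry": 0,"rz": 0,"claw": 1},
    {"dx": 0,"dy": 0,"dz": 0,"rx": 0,"ry": 0,"rz": 0,"claw": 1}
  ]
}}

```text
time_s: 6.4
ee_pos: [0.6497, 0.1948, 0.2817]
eef_rot: [-3.135, 0.002, 1.57]
force: [14.9, 2.0, -36.7]
grip_width: 0.0331
grip_force: 45.0
```

```bash
python3 - <<'E'
from h import *
c=shot('side','s2.png'); P=cloud(c); im=c['img']
cv2.imwrite('pics/s2c.png',cv2.resize(im[120:250,210:350,::-1],None,fx=4,fy=4,interpolation=3))
print(telemetry.get_obs()['ee_pos'],telemetry.get_obs()['force'])
E
```

```text
[0.64973897 0.19478737 0.28169312] [ 14.700617     2.16948097 -35.53606127]
```

View pics/s2c.png

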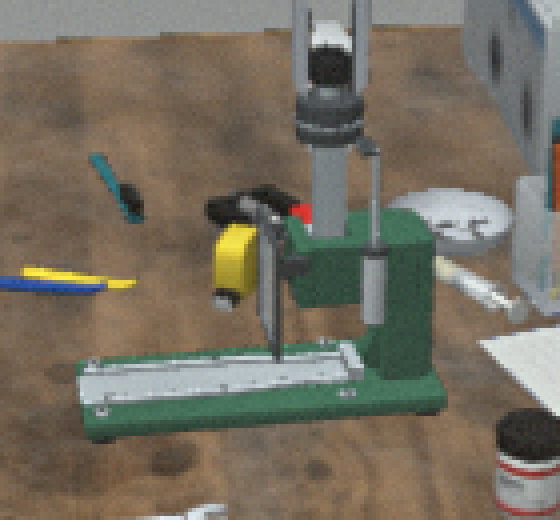

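{"op": "step_arm", "data": {
  "plan": [
    {"dx": 0,"dy": 0,"dz": 0.06,"rx": 0,"ry": 0,"rz": 0,"claw": 1},
    {"dx": 0,"dy": 0,"dz": 0,"rx": 0,"ry": 0,"rz": 0,"claw": 1},
    {"dx": 0,"dy": 0,"dz": 0,"rx": 0,"ry": 0,"rz": 0,"claw": 0},
    {"dx": 0,"dy": 0,"dz": 0,"rx": 0,"ry": 0,"rz": 0,"claw": 0},
    {"dx": 0,"dy": 0,"dz": 0,"rx": 0,"ry": 0,"rz": 0,"claw": 0},
    {"dx": 0,"dy": 0,"dz": 0,"rx": 0,"ry": 0,"rz": 0,"claw": 0},
    {"dx": 0,"dy": 0,"dz": 0,"rx": 0,"ry": 0,"rz": 0,"claw": 0},
    {"dx": 0,"dy": 0,"dz": -0.2,"rx": 0,"ry": 0,"rz": 0,"claw": 0},
    {"dx": 0,"dy": 0,"dz": -0.3,"rx": 0,"ry": 0,"rz": 0,"claw": 0},
    {"dx": 0,"dy": 0,"dz": -0.3,"rx": 0,"ry": 0,"rz": 0,"claw": 0}
  ]
}}

```text
time_s: 7.45
ee_pos: [0.6493, 0.1953, 0.3635]
eef_rot: [-3.141, 0.0, 1.571]
force: [0.8, -0.2, -0.0]
grip_width: 0.0927
grip_force: 0.0
```

```bash
python3 - <<'E'
from h import *
for n in ['side','scene','wrist']:
    c=shot(n); P=cloud(c)
    k=(abs(P[...,0]-.65)<.02)&(abs(P[...,1]-.195)<.02)&(P[...,2]>.2)&(P[...,2]<.32)
    k&=c['img'].max(-1)<80
    print(n,k.sum(),np.percentile(P[k][:,2],[5,50,80,95]).round(4) if k.sum() else '')
print(telemetry.get_obs()['ee_pos'],telemetry.get_obs()['force'])
# initial
for n in ['side','scene']:
    P=np.load(n+'.npy'); im=np.load(n+'_img.npy')
    k=(abs(P[...,0]-.65)<.02)&(abs(P[...,1]-.195)<.02)&(P[...,2]>.2)&(P[...,2]<.32)&(im.max(-1)<80)
    print(n,k.sum(),np.percentile(P[k][:,2],[5,50,80,95]).round(4) if k.sum() else '')
E
```

```text
side 112 [0.2321 0.2798 0.2902 0.2941]
scene 152 [0.2519 0.2886 0.2929 0.296 ]
wrist 1384 [0.2797 0.2906 0.2916 0.2923]
[0.64973941 0.19537085 0.36442043] [-0.01944498 -0.26520976 -0.92443437]
side 5 [0.2029 0.2278 0.2337 0.2346]
scene 134 [0.2231 0.2413 0.2453 0.2478]
```

{"op": "step_arm", "data": {
  "plan": [
    {"dx": -0.475,"dy": -0.12,"dz": 0,"rx": 0,"ry": 0,"rz": 0,"claw": 0},
    {"dx": -0.475,"dy": -0.12,"dz": 0,"rx": 0,"ry": 0,"rz": 0,"claw": 0},
    {"dx": -0.475,"dy": -0.12,"dz": 0,"rx": 0,"ry": 0,"rz": 0,"claw": 0},
    {"dx": -0.475,"dy": -0.12,"dz": 0,"rx": 0,"ry": 0,"rz": 0,"claw": 0},
    {"dx": -0.475,"dy": -0.12,"dz": 0.1,"rx": 0,"ry": 0,"rz": 0,"claw": 0},
    {"dx": -0.475,"dy": -0.12,"dz": 0.1,"rx": 0,"ry": 0,"rz": 0,"claw": 0},
    {"dx": -0.475,"dy": -0.12,"dz": 0.1,"rx": 0,"ry": 0,"rz": 0,"claw": 0},
    {"dx": -0.475,"dy": -0.12,"dz": 0.1,"rx": 0,"ry": 0,"rz": 0,"claw": 0},
    {"dx": -0.475,"dy": -0.12,"dz": 0.1,"rx": 0,"ry": 0,"rz": 0,"claw": 0},
    {"dx": -0.475,"dy": -0.12,"dz": 0,"rx": 0,"ry": 0,"rz": 0,"claw": 0}
  ]
}}

```text
time_s: 8.6
ee_pos: [0.5281, -0.2811, 0.3098]
eef_rot: [-3.138, -0.002, 1.571]
force: [0.8, -0.5, 0.4]
grip_width: 0.0939
grip_force: 0.0
```

```bash
cat > look2.py <<'E'
from h import *
import sys
c=shot('wrist',sys.argv[1]); P=cloud(c); im=c['img'].astype(float)
print(c['o']['ee_pos'],c['o']['eef_rot'],c['M'][:3,3])
np.save('w.npy',P); np.save('wi.npy',c['img'])
m=(P[...,0]>.4)&(P[...,0]<.65)&(P[...,1]>-.32)&(P[...,1]<-.08)
q=m&(im.max(-1)<90)&(P[...,2]>.038)&(P[...,2]<.056)
print('dark',q.sum(),cv2.minAreaRect(P[q][:,:2].astype(np.float32)*1000),np.median(P[q],0))
b=m&(im[...,0]>im[...,2]*1.25)&(im[...,0]>120)&(P[...,2]>.007)&(P[...,2]<.06)
print('rest',b.sum(),cv2.minAreaRect(P[b][:,:2].astype(np.float32)*1000))
k=b&(P[...,2]>.049); print('cheeks',cv2.minAreaRect(P[k][:,:2].astype(np.float32)*1000),np.median(P[k],0))
for t in ['crank_eye','crank_boss','crank_mid']:
    for d in viewer.recognise(t,c)[:2]:
        r=np.array(d['rect']).astype(int); print(t,d['score'],r,P[(r[1]+r[3])//2,(r[0]+r[2])//2])
E
python3 look2.py w3.png
```

```text
[ 0.5280714  -0.28113939  0.3097679 ] [-3.13845073e+00 -1.98469912e-03  1.57084615e+00] [ 0.52938402 -0.21539719  0.47062669]
dark 1296 ((530.482177734375, -185.81109619140625), (151.83436584472656, 36.55931854248047), 41.488685607910156) [ 0.53029008 -0.19288516  0.04557294]
rest 5677 ((533.4019775390625, -187.40635681152344), (176.65802001953125, 92.9662094116211), 39.86345291137695)
cheeks ((532.2777099609375, -188.17672729492188), (163.25164794921875, 73.9759292602539), 40.02568054199219) [ 0.51304434 -0.19574126  0.05236284]
crank_eye 0.91 [243  75 336 162] [ 0.53160514 -0.18780272  0.04510836]
crank_boss 0.57 [244  74 338 163] [ 0.53424115 -0.18787182  0.04617953]
crank_mid 0.72 [241  76 337 158] [ 0.53159895 -0.18657265  0.0459138 ]
crank_mid 0.66 [222  52 358 182] [ 0.53291421 -0.18661819  0.04658621]
```

View pics/w3.png

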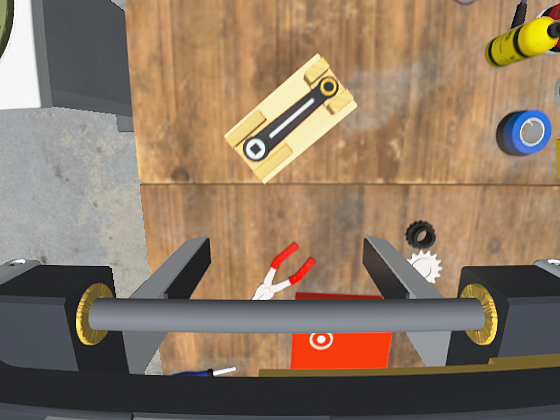

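```bash
python3 - <<'E'
from h import *
P=np.load('w.npy');im=np.load('wi.npy').astype(float)
e=np.nanmedian(P[84:91,325:332].reshape(-1,3),0); b=np.nanmedian(P[146:153,252:259].reshape(-1,3),0)
y=(P[...,2]>.042)&(P[...,2]<.052)&(np.hypot(P[...,0]-e[0],P[...,1]-e[1])<.016)&(im[...,0]>im[...,2]*1.5)&(im[...,0]>90)
print('brass',y.sum(),cv2.minEnclosingCircle(P[y][:,:2].astype(np.float32)*1000))
w=(np.hypot(P[...,0]-b[0],P[...,1]-b[1])<.022)&(im.min(-1)>130)&(P[...,2]>.04)
print('ring',w.sum(),cv2.minEnclosingCircle(P[w][:,:2].astype(np.float32)*1000))
print(e,b,(e+b)/2,np.linalg.norm(e-b),np.degrees(np.arctan2(*(e-b)[1::-1])))
E
```

```text
brass 237 ((582.2920532226562, -148.56207275390625), 15.677091598510742)
ring 251 ((487.58056640625, -229.09913635253906), 20.39332389831543)
[ 0.5820787  -0.14874061  0.04684837] [ 0.48613979 -0.22812649  0.04946273] [ 0.53410924 -0.18843355  0.04815555] 0.12455210825291589 39.60649451804527
```

{"op": "step_arm", "data": {
  "plan": [
    {"dx": 0.48,"dy": 0.05,"dz": 0,"rx": 0,"ry": 0,"rz": 0,"claw": 0},
    {"dx": 0.48,"dy": 0.05,"dz": 0,"rx": 0,"ry": 0,"rz": 0,"claw": 0},
    {"dx": 0,"dy": 0,"dz": 0.3,"rx": 0,"ry": 0,"rz": 0.0926,"claw": 0},
    {"dx": 0,"dy": 0,"dz": 0.3,"rx": 0,"ry": 0,"rz": 0.0926,"claw": 0},
    {"dx": 0,"dy": 0,"dz": 0.3,"rx": 0,"ry": 0,"rz": 0.0926,"claw": 0},
    {"dx": 0,"dy": 0,"dz": 0.3,"rx": 0,"ry": 0,"rz": 0.0926,"claw": 0},
    {"dx": 0,"dy": 0,"dz": 0.3,"rx": 0,"ry": 0,"rz": 0.0926,"claw": 0},
    {"dx": 0,"dy": 0,"dz": 0.3,"rx": 0,"ry": 0,"rz": 0.0926,"claw": 0},
    {"dx": 0,"dy": 0,"dz": 0,"rx": 0,"ry": 0,"rz": 0,"claw": 0}
  ]
}}

```text
time_s: 9.7
ee_pos: [0.538, -0.1814, 0.1287]
eef_rot: [-3.136, 0.003, 0.697]
force: [-0.3, -0.1, 0.3]
grip_width: 0.094
grip_force: 0.0
```

{"op": "step_arm", "data": {
  "plan": [
    {"dx": -0.03,"dy": 0.025,"dz": 0.25,"rx": 0,"ry": 0,"rz": 0,"claw": 0},
    {"dx": 0,"dy": 0,"dz": 0.2,"rx": 0,"ry": 0,"rz": 0,"claw": 0},
    {"dx": 0,"dy": 0,"dz": 0.1,"rx": 0,"ry": 0,"rz": 0,"claw": 0},
    {"dx": 0,"dy": 0,"dz": 0,"rx": 0,"ry": 0,"rz": 0,"claw": 0},
    {"dx": 0,"dy": 0,"dz": 0,"rx": 0,"ry": 0,"rz": 0,"claw": 0}
  ]
}}

```text
time_s: 10.2
ee_pos: [0.5394, -0.1874, 0.0788]
eef_rot: [3.14, -0.001, 0.7]
force: [-1.0, 0.2, 0.4]
grip_width: 0.0939
grip_force: 0.0
```

{"op": "step_arm", "data": {
  "grip_force": 30,
  "plan": [
    {"dx": 0,"dy": -0.03,"dz": 0.13,"rx": 0,"ry": 0,"rz": 0,"claw": 0},
    {"dx": 0,"dy": 0,"dz": 0.13,"rx": 0,"ry": 0,"rz": 0,"claw": 0},
    {"dx": 0,"dy": 0,"dz": 0,"rx": 0,"ry": 0,"rz": 0,"claw": 0.4},
    {"dx": 0,"dy": 0,"dz": 0,"rx": 0,"ry": 0,"rz": 0,"claw": 1},
    {"dx": 0,"dy": 0,"dz": 0,"rx": 0,"ry": 0,"rz": 0,"claw": 1},
    {"dx": 0,"dy": 0,"dz": 0,"rx": 0,"ry": 0,"rz": 0,"claw": 1},
    {"dx": 0,"dy": 0,"dz": 0,"rx": 0,"ry": 0,"rz": 0,"claw": 1},
    {"dx": 0,"dy": 0,"dz": 0,"rx": 0,"ry": 0,"rz": 0,"claw": 1},
    {"dx": 0,"dy": 0,"dz": 0,"rx": 0,"ry": 0,"rz": 0,"claw": 1}
  ]
}}

```text
time_s: 11.1
ee_pos: [0.5369, -0.1852, 0.0516]
eef_rot: [3.141, -0.0, 0.698]
force: [0.4, -0.1, -0.0]
grip_width: 0.0413
grip_force: 0.0
```

{"op": "step_arm", "data": {
  "plan": [
    {"dx": 0,"dy": 0,"dz": 0,"rx": 0,"ry": 0,"rz": 0,"claw": 1},
    {"dx": 0,"dy": 0,"dz": 0,"rx": 0,"ry": 0,"rz": 0,"claw": 1},
    {"dx": 0,"dy": 0,"dz": 0,"rx": 0,"ry": 0,"rz": 0,"claw": 1},
    {"dx": 0,"dy": 0,"dz": 0,"rx": 0,"ry": 0,"rz": 0,"claw": 1}
  ]
}}

```text
time_s: 11.5
ee_pos: [0.5368, -0.1852, 0.0515]
eef_rot: [-3.141, -0.0, 0.698]
force: [-0.9, 0.5, 0.5]
grip_width: 0.0244
grip_force: 30.0
```

{"op": "step_arm", "data": {
  "plan": [
    {"dx": 0,"dy": 0,"dz": -0.2,"rx": 0,"ry": 0,"rz": 0,"claw": 1},
    {"dx": 0,"dy": 0,"dz": -0.3,"rx": 0,"ry": 0,"rz": 0,"claw": 1},
    {"dx": 0,"dy": 0,"dz": -0.3,"rx": 0,"ry": 0,"rz": 0,"claw": 1},
    {"dx": 0,"dy": 0,"dz": -0.25,"rx": 0,"ry": 0,"rz": 0,"claw": 1},
    {"dx": 0,"dy": 0,"dz": -0.25,"rx": 0,"ry": 0,"rz": 0.0818,"claw": 1},
    {"dx": 0,"dy": 0,"dz": 0,"rx": 0,"ry": 0,"rz": 0.0818,"claw": 1},
    {"dx": 0,"dy": 0,"dz": 0,"rx": 0,"ry": 0,"rz": 0.0818,"claw": 1},
    {"dx": 0,"dy": 0,"dz": 0,"rx": 0,"ry": 0,"rz": 0.0818,"claw": 1},
    {"dx": 0,"dy": 0,"dz": 0,"rx": 0,"ry": 0,"rz": 0.0818,"claw": 1},
    {"dx": 0,"dy": 0,"dz": 0,"rx": 0,"ry": 0,"rz": 0,"claw": 1}
  ]
}}

```text
time_s: 12.5
ee_pos: [0.5368, -0.1852, 0.1812]
eef_rot: [-3.141, 0.0, 0.054]
force: [-0.5, 0.1, -2.3]
grip_width: 0.0247
grip_force: 30.0
```

{"op": "step_arm", "data": {
  "plan": [
    {"dx": -0.01,"dy": -0.4,"dz": 0,"rx": 0,"ry": 0,"rz": 0,"claw": 1},
    {"dx": -0.01,"dy": -0.4,"dz": 0,"rx": 0,"ry": 0,"rz": 0,"claw": 1},
    {"dx": -0.01,"dy": -0.4,"dz": 0,"rx": 0,"ry": 0,"rz": 0,"claw": 1},
    {"dx": -0.01,"dy": -0.4,"dz": 0,"rx": 0,"ry": 0,"rz": 0,"claw": 1},
    {"dx": -0.01,"dy": -0.4,"dz": 0,"rx": 0,"ry": 0,"rz": 0,"claw": 1},
    {"dx": -0.01,"dy": -0.4,"dz": 0,"rx": 0,"ry": 0,"rz": 0,"claw": 1},
    {"dx": -0.01,"dy": -0.4,"dz": 0,"rx": 0,"ry": 0,"rz": 0,"claw": 1},
    {"dx": -0.02,"dy": -0.4,"dz": 0,"rx": 0,"ry": 0,"rz": 0,"claw": 1},
    {"dx": 0,"dy": -0.4,"dz": 0,"rx": 0,"ry": 0,"rz": 0,"claw": 1},
    {"dx": 0,"dy": -0.13,"dz": 0,"rx": 0,"ry": 0,"rz": 0,"claw": 1}
  ]
}}

```text
time_s: 13.5
ee_pos: [0.5065, 0.1896, 0.1813]
eef_rot: [-3.141, 0.0, 0.062]
force: [-0.3, -0.3, -2.3]
grip_width: 0.0245
grip_force: 30.0
```

{"op": "step_arm", "data": {
  "plan": [
    {"dx": 0,"dy": 0,"dz": 0,"rx": 0,"ry": 0,"rz": 0,"claw": 1},
    {"dx": 0,"dy": 0,"dz": 0,"rx": 0,"ry": 0,"rz": 0,"claw": 1}
  ]
}}

```text
time_s: 13.7
ee_pos: [0.5072, 0.1859, 0.1813]
eef_rot: [3.141, 0.0, 0.057]
force: [0.7, -0.5, -2.3]
grip_width: 0.0245
grip_force: 30.0
```

```bash
cat > pz.py <<'E'
from h import *
a=.056; O=np.array([.5502,.1889])
def loc(P):
    d=P[...,:2]-O; return np.stack([d[...,0]*np.cos(a)+d[...,1]*np.sin(a),-d[...,0]*np.sin(a)+d[...,1]*np.cos(a),P[...,2]],-1)
if __name__=='__main__':
    import sys
    n=sys.argv[1]
    c=shot(n); L=loc(cloud(c)); im=c['img'].astype(float)
    lo,hi=float(sys.argv[2]),float(sys.argv[3])
    o=c['o']; print('tool',loc(np.array(o['ee_pos'])).round(4),o['eef_rot'],o['force'].round(1))
    m=(abs(L[...,1])<.05)&(L[...,0]>-.16)&(L[...,0]<.06)&(L[...,2]>lo)&(L[...,2]<hi)
    d=m&(im.max(-1)<90)
    print('dark',d.sum(),cv2.minAreaRect(L[d][:,:2].astype(np.float32)*1000),np.median(L[d],0))
    y=m&(im[...,0]>im[...,2]*1.5)&(im[...,0]>90)
    if y.sum()>5: print('brass',y.sum(),cv2.minEnclosingCircle(L[y][:,:2].astype(np.float32)*1000),np.median(L[y],0))
E
python3 pz.py wrist .14 .2;python3 pz.py side .14 .2
```

```text
tool [-0.0431 -0.0005  0.1813] [3.14122721e+00 3.28677934e-04 5.73445235e-02] [ 0.7 -0.5 -2.3]
dark 5591 ((-28.62725830078125, 0.00530242919921875), (175.6556854248047, 85.44660186767578), 0.11125194281339645) [-0.041344    0.00243027  0.17520479]
brass 752 ((-39.37708282470703, 5.591829776763916), 68.00833129882812) [ 0.01745602 -0.00156829  0.17635709]
tool [-0.043  -0.0009  0.1813] [3.14126501e+00 2.44832995e-04 5.60121752e-02] [ 0.2  0.2 -2.3]
dark 352 ((-29.533462524414062, -19.845535278320312), (182.55831909179688, 89.16211700439453), 12.74046802520752) [-0.05499656 -0.01280665  0.1708329 ]
brass 13 ((17.779586791992188, -5.312416076660156), 11.841707229614258) [ 0.01608879 -0.00610819  0.17838175]
```

{"op": "step_arm", "data": {
  "plan": [
    {"dx": 0,"dy": -0.01,"dz": 0.3,"rx": 0,"ry": 0,"rz": 0,"claw": 1},
    {"dx": 0,"dy": 0,"dz": 0.3,"rx": 0,"ry": 0,"rz": 0,"claw": 1},
    {"dx": 0,"dy": 0,"dz": 0.3,"rx": 0,"ry": 0,"rz": 0,"claw": 1},
    {"dx": 0,"dy": 0,"dz": 0.2,"rx": 0,"ry": 0,"rz": 0,"claw": 1},
    {"dx": 0,"dy": 0,"dz": 0.1,"rx": 0,"ry": 0,"rz": 0,"claw": 1},
    {"dx": 0,"dy": 0,"dz": 0.05,"rx": 0,"ry": 0,"rz": 0,"claw": 1},
    {"dx": 0,"dy": 0,"dz": 0.05,"rx": 0,"ry": 0,"rz": 0,"claw": 1},
    {"dx": 0,"dy": 0,"dz": 0.05,"rx": 0,"ry": 0,"rz": 0,"claw": 1},
    {"dx": 0,"dy": 0,"dz": 0,"rx": 0,"ry": 0,"rz": 0,"claw": 1}
  ]
}}

```text
time_s: 14.7
ee_pos: [0.5071, 0.1876, 0.0464]
eef_rot: [-3.142, -0.0, 0.056]
force: [-0.8, 0.3, -2.2]
grip_width: 0.0248
grip_force: 30.0
```

{"op": "step_arm", "data": {
  "plan": [
    {"dx": 0,"dy": 0,"dz": 0.01,"rx": 0,"ry": 0,"rz": 0,"claw": 1},
    {"dx": 0,"dy": 0,"dz": 0,"rx": 0,"ry": 0,"rz": 0,"claw": 0.5},
    {"dx": 0,"dy": 0,"dz": -0.01,"rx": 0,"ry": 0,"rz": 0,"claw": 0},
    {"dx": 0,"dy": 0,"dz": 0,"rx": 0,"ry": 0,"rz": 0,"claw": 0},
    {"dx": 0,"dy": 0,"dz": 0,"rx": 0,"ry": 0,"rz": 0,"claw": 0},
    {"dx": 0,"dy": 0,"dz": -0.2,"rx": 0,"ry": 0,"rz": 0,"claw": 0},
    {"dx": 0,"dy": 0,"dz": -0.4,"rx": 0,"ry": 0,"rz": 0,"claw": 0},
    {"dx": 0,"dy": 0,"dz": -0.4,"rx": 0,"ry": 0,"rz": 0,"claw": 0},
    {"dx": 0,"dy": 0,"dz": 0,"rx": 0,"ry": 0,"rz": 0,"claw": 0}
  ]
}}

```text
time_s: 15.6
ee_pos: [0.5091, 0.1883, 0.1517]
eef_rot: [-3.14, -0.008, 0.056]
force: [1.2, 1.0, -0.4]
grip_width: 0.0852
grip_force: 0.0
```

```bash
python3 pz.py wrist .03 .055;python3 pz.py side .03 .055;python3 pz.py scene .03 .055
```

```text
tool [-0.041   0.0017  0.1517] [-3.13965388 -0.00828965  0.05565353] [ 1.2  1.  -0.4]
dark 2924 ((-46.57512664794922, 1.2044334411621094), (155.33897399902344, 33.9498291015625), 0.2605166733264923) [-0.05288709  0.00332366  0.03958589]
brass 309 ((-40.3359260559082, -7.9054059982299805), 69.4236068725586) [ 0.01750424 -0.00020265  0.0404356 ]
tool [-0.0421  0.0015  0.1488] [-3.14048755 -0.00460162  0.05570411] [-0.5  0.2 -0.3]
dark 255 ((-48.812957763671875, -2.51861572265625), (152.74925231933594, 33.966732025146484), 2.560445785522461) [-0.05448174 -0.00916954  0.03900941]
brass 14 ((17.145883560180664, -0.15338802337646484), 12.959793090820312) [ 0.01395042 -0.00451735  0.04244115]
tool [-0.043   0.0012  0.1468] [-3.14128412e+00 -1.27541089e-03  5.56369416e-02] [-0.2 -0.2 -0.5]
dark 234 ((-52.68280792236328, 7.641876220703125), (146.27813720703125, 35.246238708496094), 3.6930129528045654) [-0.06612765  0.01157053  0.0401883 ]
brass 28 ((16.92030143737793, 5.119297027587891), 10.920763969421387) [0.01477424 0.00627061 0.04205844]
```

{"op": "step_arm", "data": {
  "grip_force": 12,
  "plan": [
    {"dx": -0.33,"dy": 0.01,"dz": 0,"rx": 0,"ry": 0,"rz": 0,"claw": 0},
    {"dx": -0.32,"dy": 0,"dz": 0,"rx": 0,"ry": 0,"rz": 0,"claw": 0},
    {"dx": 0,"dy": 0,"dz": 0.4,"rx": 0,"ry": 0,"rz": 0,"claw": 0},
    {"dx": 0,"dy": 0,"dz": 0.4,"rx": 0,"ry": 0,"rz": 0,"claw": 0},
    {"dx": 0,"dy": 0,"dz": 0.15,"rx": 0,"ry": 0,"rz": 0,"claw": 0},
    {"dx": 0,"dy": 0,"dz": 0,"rx": 0,"ry": 0,"rz": 0,"claw": 0},
    {"dx": 0,"dy": 0,"dz": 0,"rx": 0,"ry": 0,"rz": 0,"claw": 0}
  ]
}}

```text
time_s: 16.45
ee_pos: [0.4421, 0.183, 0.0512]
eef_rot: [3.141, 0.001, 0.056]
force: [0.7, -0.2, 0.5]
grip_width: 0.0942
grip_force: 0.0
```

{"op": "step_arm", "data": {
  "plan": [
    {"dx": 0,"dy": 0,"dz": 0.05,"rx": 0,"ry": 0,"rz": 0,"claw": 0.5},
    {"dx": 0,"dy": 0,"dz": 0,"rx": 0,"ry": 0,"rz": 0,"claw": 1},
    {"dx": 0,"dy": 0,"dz": 0,"rx": 0,"ry": 0,"rz": 0,"claw": 1},
    {"dx": 0,"dy": 0,"dz": 0,"rx": 0,"ry": 0,"rz": 0,"claw": 1},
    {"dx": 0,"dy": 0,"dz": 0,"rx": 0,"ry": 0,"rz": 0,"claw": 1},
    {"dx": 0,"dy": 0,"dz": 0,"rx": 0,"ry": 0,"rz": 0,"claw": 1},
    {"dx": 0,"dy": 0,"dz": 0,"rx": 0,"ry": 0,"rz": 0,"claw": 1},
    {"dx": 0,"dy": 0,"dz": 0,"rx": 0,"ry": 0,"rz": 0,"claw": 1},
    {"dx": 0,"dy": 0,"dz": 0,"rx": 0,"ry": 0,"rz": 0,"claw": 1}
  ]
}}

```text
time_s: 17.35
ee_pos: [0.4423, 0.1831, 0.0465]
eef_rot: [-3.142, -0.0, 0.056]
force: [-0.9, -0.2, 1.2]
grip_width: 0.0357
grip_force: 12.0
```

{"op": "step_arm", "data": {
  "plan": [
    {"dx": 0.08,"dy": 0,"dz": 0,"rx": 0,"ry": 0,"rz": 0,"claw": 1},
    {"dx": 0.08,"dy": 0,"dz": 0,"rx": 0,"ry": 0,"rz": 0,"claw": 1},
    {"dx": 0.08,"dy": 0,"dz": 0,"rx": 0,"ry": 0,"rz": 0,"claw": 1},
    {"dx": 0.08,"dy": 0,"dz": 0,"rx": 0,"ry": 0,"rz": 0,"claw": 1},
    {"dx": 0,"dy": 0,"dz": 0,"rx": 0,"ry": 0,"rz": 0,"claw": 1}
  ]
}}

```text
time_s: 17.85
ee_pos: [0.4755, 0.1849, 0.0465]
eef_rot: [-3.141, -0.001, 0.055]
force: [2.1, 0.1, 1.6]
grip_width: 0.0354
grip_force: 12.0
```

{"op": "step_arm", "data": {
  "plan": [
    {"dx": 0.07,"dy": 0,"dz": 0,"rx": 0,"ry": 0,"rz": 0,"claw": 1},
    {"dx": 0.07,"dy": 0,"dz": 0,"rx": 0,"ry": 0,"rz": 0,"claw": 1},
    {"dx": 0.07,"dy": 0,"dz": 0,"rx": 0,"ry": 0,"rz": 0,"claw": 1},
    {"dx": 0.07,"dy": 0,"dz": 0,"rx": 0,"ry": 0,"rz": 0,"claw": 1},
    {"dx": 0.07,"dy": 0,"dz": 0,"rx": 0,"ry": 0,"rz": 0,"claw": 1},
    {"dx": 0.07,"dy": 0,"dz": 0,"rx": 0,"ry": 0,"rz": 0,"claw": 1},
    {"dx": 0,"dy": 0,"dz": 0,"rx": 0,"ry": 0,"rz": 0,"claw": 1},
    {"dx": 0,"dy": 0,"dz": 0,"rx": 0,"ry": 0,"rz": 0,"claw": 1}
  ]
}}

```text
time_s: 18.65
ee_pos: [0.5167, 0.1872, 0.0465]
eef_rot: [-3.141, -0.001, 0.055]
force: [1.3, -0.2, 2.6]
grip_width: 0.0355
grip_force: 12.0
```

{"op": "step_arm", "data": {
  "plan": [
    {"dx": 0.03,"dy": 0,"dz": 0,"rx": 0,"ry": 0,"rz": 0,"claw": 1},
    {"dx": 0.03,"dy": 0,"dz": 0,"rx": 0,"ry": 0,"rz": 0,"claw": 1},
    {"dx": 0.02,"dy": 0,"dz": 0,"rx": 0,"ry": 0,"rz": 0,"claw": 1},
    {"dx": 0,"dy": 0,"dz": 0,"rx": 0,"ry": 0,"rz": 0,"claw": 1}
  ]
}}

```text
time_s: 19.05
ee_pos: [0.524, 0.1877, 0.0465]
eef_rot: [3.142, 0.0, 0.056]
force: [-1.5, -0.1, 4.3]
grip_width: 0.0355
grip_force: 12.0
```

{"op": "step_arm", "data": {
  "plan": [
    {"dx": 0.02,"dy": 0,"dz": 0,"rx": 0,"ry": 0,"rz": 0,"claw": 1},
    {"dx": 0.01,"dy": 0,"dz": 0,"rx": 0,"ry": 0,"rz": 0,"claw": 1},
    {"dx": 0,"dy": 0,"dz": 0,"rx": 0,"ry": 0,"rz": 0,"claw": 1}
  ]
}}

```text
time_s: 19.35
ee_pos: [0.5259, 0.1878, 0.0463]
eef_rot: [3.141, 0.003, 0.056]
force: [-9.1, -0.6, 9.0]
grip_width: 0.0355
grip_force: 12.0
```

{"op": "step_arm", "data": {
  "plan": [
    {"dx": -0.01,"dy": 0,"dz": 0,"rx": 0,"ry": 0,"rz": 0,"claw": 1},
    {"dx": 0,"dy": 0,"dz": 0,"rx": 0,"ry": 0,"rz": 0,"claw": 0},
    {"dx": 0,"dy": 0,"dz": 0,"rx": 0,"ry": 0,"rz": 0,"claw": 0},
    {"dx": 0,"dy": 0,"dz": 0,"rx": 0,"ry": 0,"rz": 0,"claw": 0},
    {"dx": 0,"dy": 0,"dz": 0,"rx": 0,"ry": 0,"rz": 0,"claw": 0},
    {"dx": 0,"dy": 0,"dz": -0.4,"rx": 0,"ry": 0,"rz": 0,"claw": 0},
    {"dx": -0.4,"dy": 0,"dz": -0.1,"rx": 0,"ry": 0,"rz": 0,"claw": 0},
    {"dx": -0.4,"dy": 0,"dz": -0.3,"rx": 0,"ry": 0,"rz": 0,"claw": 0},
    {"dx": -0.3,"dy": 0,"dz": -0.3,"rx": 0,"ry": 0,"rz": 0,"claw": 0},
    {"dx": 0,"dy": 0,"dz": 0,"rx": 0,"ry": 0,"rz": 0,"claw": 0}
  ]
}}

```text
time_s: 20.35
ee_pos: [0.4154, 0.1821, 0.16]
eef_rot: [-3.14, -0.005, 0.057]
force: [0.3, -0.5, 0.3]
grip_width: 0.0936
grip_force: 0.0
```

```bash
python3 - <<'E'
from h import *
from pz import loc
A=[]
for n,(r0,r1,c0,c1) in dict(side=(120,250,210,350),wrist=(0,420,0,560)).items():
    c=shot(n); L=loc(cloud(c)); im=c['img'].astype(float)
    m=(abs(L[...,1])<.03)&(L[...,0]>-.08)&(L[...,0]<.13)&(L[...,2]>.03)&(L[...,2]<.055)
    d=m&(im.max(-1)<90); print(n,'dark',d.sum(),cv2.minAreaRect(L[d][:,:2].astype(np.float32)*1000),L[d].min(0),L[d].max(0))
    y=m&(im[...,0]>im[...,2]*1.5)&(im[...,0]>80)
    if y.sum()>3: print('brass',y.sum(),L[y].mean(0),L[y].min(0),L[y].max(0))
    A.append(cv2.resize(c['img'][r0:r1,c0:c1,::-1],(400,300 if n=='wrist' else 371),interpolation=3))
A[1]=np.pad(A[1],((0,71),(0,0),(0,0))); cv2.imwrite('pics/v4.png',np.hstack(A))
print(telemetry.get_obs()['ee_pos'])
E
```

```text
side dark 247 ((34.41300964355469, -2.1184539794921875), (151.1223907470703, 35.532894134521484), 3.309927225112915) [-0.04116493 -0.02307307  0.03025961] [0.11044042 0.01461141 0.04829405]
brass 13 [ 0.09760677 -0.00490617  0.04257739] [ 0.08934151 -0.01554175  0.04050605] [0.10826205 0.00854782 0.04520283]
wrist dark 2672 ((2.70947265625, 0.08332443237304688), (89.05360412597656, 34.0734977722168), 1.1392742395401) [-0.04183131 -0.01752188  0.03054279] [0.04748755 0.01654426 0.0452106 ]
[0.41662189 0.18177569 0.15695984]
```

View pics/v4.png

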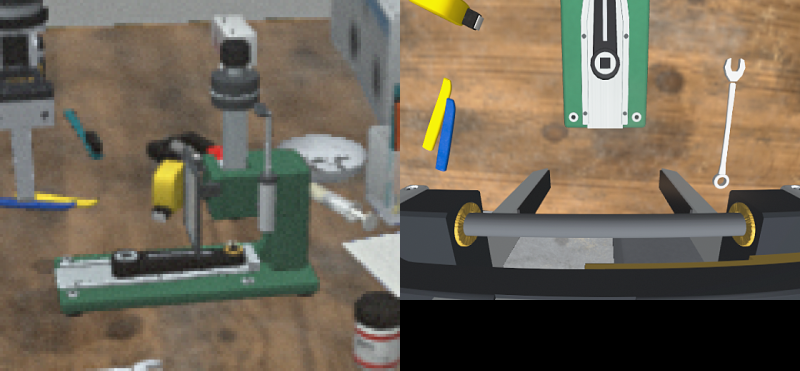

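{"op": "step_arm", "data": {
  "plan": [
    {"dx": 0,"dy": 0,"dz": -0.2,"rx": 0,"ry": 0,"rz": -0.091,"claw": 1},
    {"dx": 0,"dy": 0,"dz": -0.1,"rx": 0,"ry": 0,"rz": -0.091,"claw": 1},
    {"dx": 0,"dy": 0,"dz": -0.1,"rx": 0,"ry": 0,"rz": -0.091,"claw": 1},
    {"dx": 0,"dy": 0,"dz": -0.1,"rx": 0,"ry": 0,"rz": -0.091,"claw": 1},
    {"dx": 0,"dy": 0,"dz": -0.1,"rx": 0,"ry": 0,"rz": -0.091,"claw": 1},
    {"dx": 0,"dy": 0,"dz": -0.1,"rx": 0,"ry": 0,"rz": -0.091,"claw": 1},
    {"dx": 0,"dy": 0,"dz": -0.1,"rx": 0,"ry": 0,"rz": -0.091,"claw": 1},
    {"dx": 0,"dy": 0,"dz": -0.1,"rx": 0,"ry": 0,"rz": -0.091,"claw": 1},
    {"dx": 0,"dy": 0,"dz": -0.1,"rx": 0,"ry": 0,"rz": -0.091,"claw": 1},
    {"dx": 0,"dy": 0,"dz": -0.1,"rx": 0,"ry": 0,"rz": -0.091,"claw": 1}
  ]
}}

```text
time_s: 21.45
ee_pos: [0.4171, 0.1815, 0.2654]
eef_rot: [-3.139, 0.001, 1.49]
force: [0.1, -0.4, -0.0]
grip_width: 0.0177
grip_force: 0.0
```

{"op": "step_arm", "data": {
  "plan": [
    {"dx": 0,"dy": 0,"dz": 0,"rx": 0,"ry": 0,"rz": -0.09,"claw": 1},
    {"dx": 0.33,"dy": 0,"dz": 0,"rx": 0,"ry": 0,"rz": 0,"claw": 1},
    {"dx": 0.33,"dy": 0,"dz": 0,"rx": 0,"ry": 0,"rz": 0,"claw": 1},
    {"dx": 0.33,"dy": 0,"dz": 0,"rx": 0,"ry": 0,"rz": 0,"claw": 1},
    {"dx": 0,"dy": 0.4,"dz": 0,"rx": 0,"ry": 0,"rz": 0,"claw": 1},
    {"dx": 0,"dy": 0.4,"dz": 0,"rx": 0,"ry": 0,"rz": 0,"claw": 1},
    {"dx": 0,"dy": 0.4,"dz": 0,"rx": 0,"ry": 0,"rz": 0,"claw": 1},
    {"dx": 0,"dy": 0.4,"dz": 0,"rx": 0,"ry": 0,"rz": 0,"claw": 1},
    {"dx": 0,"dy": 0.4,"dz": 0,"rx": 0,"ry": 0,"rz": 0,"claw": 1},
    {"dx": 0,"dy": 0.3,"dz": 0,"rx": 0,"ry": 0,"rz": 0,"claw": 1}
  ]
}}

```text
time_s: 22.45
ee_pos: [0.643, 0.2927, 0.2631]
eef_rot: [-3.139, 0.001, 1.625]
force: [0.1, -0.3, 0.1]
grip_width: 0.0008
grip_force: 0.0
```

{"op": "step_arm", "data": {
  "plan": [
    {"dx": 0,"dy": 0,"dz": 0,"rx": 0,"ry": 0,"rz": 0,"claw": 1},
    {"dx": 0,"dy": 0,"dz": 0,"rx": 0,"ry": 0,"rz": 0,"claw": 1}
  ]
}}

```text
time_s: 22.65
ee_pos: [0.641, 0.2929, 0.2634]
eef_rot: [-3.138, 0.001, 1.626]
force: [-0.7, 0.6, -0.7]
grip_width: 0.0006
grip_force: 0.0
```

{"op": "step_arm", "data": {
  "plan": [
    {"dx": 0,"dy": 0.03,"dz": 0.3,"rx": 0,"ry": 0,"rz": 0,"claw": 1},
    {"dx": 0,"dy": 0,"dz": 0.3,"rx": 0,"ry": 0,"rz": 0,"claw": 1},
    {"dx": 0,"dy": 0,"dz": 0.3,"rx": 0,"ry": 0,"rz": 0,"claw": 1},
    {"dx": 0,"dy": 0,"dz": 0.25,"rx": 0,"ry": 0,"rz": 0,"claw": 1},
    {"dx": 0,"dy": 0,"dz": 0.12,"rx": 0,"ry": 0,"rz": 0,"claw": 1},
    {"dx": 0,"dy": 0,"dz": 0.12,"rx": 0,"ry": 0,"rz": 0,"claw": 1},
    {"dx": 0,"dy": 0,"dz": 0.1,"rx": 0,"ry": 0,"rz": 0,"claw": 1},
    {"dx": 0,"dy": 0,"dz": 0.03,"rx": 0,"ry": 0,"rz": 0,"claw": 1},
    {"dx": 0,"dy": 0,"dz": 0,"rx": 0,"ry": 0,"rz": 0,"claw": 1},
    {"dx": 0,"dy": 0,"dz": 0,"rx": 0,"ry": 0,"rz": 0,"claw": 1}
  ]
}}

```text
time_s: 23.65
ee_pos: [0.6437, 0.2935, 0.1153]
eef_rot: [3.141, -0.0, 1.626]
force: [-0.4, -1.5, 2.6]
grip_width: 0.0006
grip_force: 1.0
```

{"op": "step_arm", "data": {
  "plan": [
    {"dx": 0,"dy": 0,"dz": 0,"rx": 0,"ry": 0,"rz": 0,"claw": 1},
    {"dx": 0,"dy": 0,"dz": 0,"rx": 0,"ry": 0,"rz": 0,"claw": 1},
    {"dx": 0,"dy": 0,"dz": 0,"rx": 0,"ry": 0,"rz": 0,"claw": 1},
    {"dx": 0,"dy": 0,"dz": 0,"rx": 0,"ry": 0,"rz": 0,"claw": 1},
    {"dx": 0,"dy": 0,"dz": 0,"rx": 0,"ry": 0,"rz": 0,"claw": 1}
  ]
}}

```text
time_s: 24.15
ee_pos: [0.6435, 0.2934, 0.1145]
eef_rot: [3.141, 0.0, 1.626]
force: [0.1, -0.6, 2.5]
grip_width: 0.0005
grip_force: 1.0
```

```bash
cat > k.py <<'E'
from h import *
print(telemetry.get_obs()['ee_pos'],telemetry.get_obs()['force'])
for n in ['side','scene']:
    c=shot(n); P=cloud(c)
    k=(abs(P[...,0]-.65)<.02)&(abs(P[...,1]-.195)<.02)&(P[...,2]>.2)&(P[...,2]<.32)&(c['img'].max(-1)<80)
    print(n,k.sum(),np.percentile(P[k][:,2],[5,50,80,95]).round(4) if k.sum() else '')
    im=c['img']
    if n=='side': cv2.imwrite('pics/k.png',cv2.resize(im[120:250,210:350,::-1],None,fx=4,fy=4,interpolation=3))
E
python3 k.py
```

```text
[0.64349679 0.29340726 0.11450071] [ 0.13569768 -0.60280143  2.48178912]
side 110 [0.2055 0.2415 0.2507 0.2527]
scene 0
```

View pics/k.png

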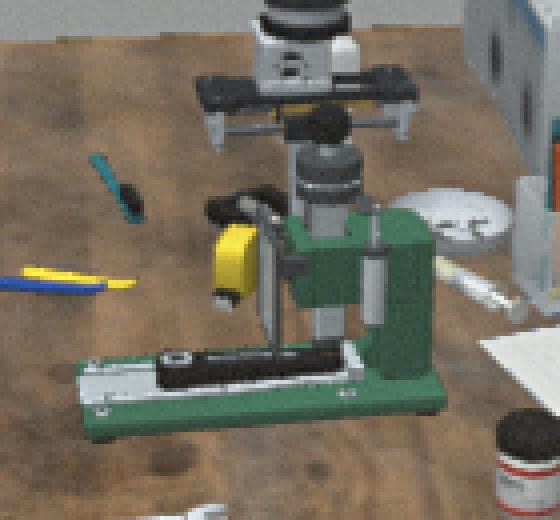

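The side picture shows the ram down, its foot on the insert around (325,340). Measured ram height is about 0.0186 m. Releasing the tail now.

{"op": "step_arm", "data": {
  "plan": [
    {"dx": 0,"dy": 0,"dz": -0.15,"rx": 0,"ry": 0,"rz": 0,"claw": 1},
    {"dx": 0,"dy": 0,"dz": -0.2,"rx": 0,"ry": 0,"rz": 0,"claw": 1},
    {"dx": 0,"dy": 0,"dz": -0.4,"rx": 0,"ry": 0,"rz": 0,"claw": 1},
    {"dx": 0,"dy": 0,"dz": -0.4,"rx": 0,"ry": 0,"rz": 0,"claw": 1},
    {"dx": 0,"dy": 0,"dz": -0.4,"rx": 0,"ry": 0,"rz": 0,"claw": 1},
    {"dx": 0,"dy": 0,"dz": 0,"rx": 0,"ry": 0,"rz": 0,"claw": 1},
    {"dx": 0,"dy": 0,"dz": 0,"rx": 0,"ry": 0,"rz": 0,"claw": 1},
    {"dx": 0,"dy": 0,"dz": 0,"rx": 0,"ry": 0,"rz": 0,"claw": 1}
  ]
}}

```text
time_s: 25.05
ee_pos: [0.643, 0.2933, 0.2682]
eef_rot: [-3.139, 0.001, 1.627]
force: [-0.3, -0.5, -0.7]
grip_width: 0.0007
grip_force: 0.0
```

```bash
python3 k.py; python3 -c "
from h import *
print(hand_in())"
```

```text
[0.64303611 0.29334244 0.26820492] [-0.27344332 -0.51779533 -0.72115852]
side 93 [0.2076 0.2406 0.2498 0.2525]
scene 5 [0.2023 0.2071 0.2094 0.2105]
the job is handed in; nothing more can be done
None
```

The job is handed in at about 25 s: the crank is at the end stop with the ram's foot down on its insert (ram about 0.0186 m by camera), the pawl is released and the arm is clear; no verdict came back.

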